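# Release the counter display board and slide it home

## Robot

A 7-joint arm with a two-finger parallel gripper is mounted at the origin on the work surface. World frame = base frame: x ahead of the robot, y to its left, z up, the work surface at z = 0. Lengths are in m, angles in rad, forces in N, time in s.
With the tool pointing down it reaches from about 0.425 to 0.925 m from the base axis. Payload 6.8 kg.
Tool frame: the origin (TCP) lies where the fingers leave the gripper's body, on its centre line; the fingertips stand 73 mm ahead of it and the grasp point (between the pads) lies 54 mm ahead of it; z points along the fingers, y is the direction in which the jaws open and shut (so a half turn about z gives the same grasp; the last joint's range is limited). The gripper opens to 85 mm and grips with 20 to 120 N. Pads are 22 mm wide; open, the fingers measure 114 mm over their backs; the gripper's body (76 mm by 85 mm) begins 54 mm behind the grasp point. The pads swing forward as they close: fully open they stand 13 mm farther back than shut.
Start: joints at [1.22, 0.477, 0.022, 1.555, -0.011, 1.109, -0.083], TCP at [0.162, -0.655, 0.304] pointing down, gripper open.
Joint ranges: [-2.96, 2.96], [-0.34, 2.1], [-1.41, 1.46], [0.24, 2.44], [-1.37, 4.51], [0.17, 1.92], [-2.96, 2.96]. Speed limits (rad/s): [2.39, 2.39, 3.14, 3.14, 3.14, 3.14, 3.14].

## Interface

Orientations are given as a rotation vector (axis times angle).
In Python, from bench import r gives the robot as it stands.
- The arm moves only by the shell command python3 -m handwheel 'ROWS' [FORCE]. ROWS is JSON, a list that holds one entry, the list of rows, each a list of 7 numbers: the shift along the world's x, y, z in m, then the turn, a rotation vector about the world's x, y, z in rad, then the finger opening in m, from 0 to 0.0854. A call has 1 to 10 rows; each row shifts and turns the commanded pose from where the row before left it; what a row does not reach is not made up. A row lasts 1/12 s, in which the tool goes at most 41.7 mm and 7.16 degrees, less where a joint would pass 70% of its speed; a pose out of reach is approached as far as the arm can. A call is refused whole if a number of a shift passes 0.0417 or a number of a turn 0.125, either way. A call with a gripper value outside its range is refused whole. The fingers move at their own pace and stop on an object; FORCE is the grip in N (left out, the last holds). Time passes only in rows, so rows that do not move let the fingers close. It gives the time, the measured TCP pose, the force and the opening at its end, in the units of the state.
- r.get_obs(): the state, without advancing time (a new reading comes with each control period).
- r.grab_frame(name): name is "scene" or "side" or "wrist"; returns (picture, depth): 480x640x3 uint8, red, green, blue; 480x640 float32, m along the optical axis (not along the pixel's ray), 0 where there is no reading.
- r.get_calibration(name): a dict with "vertical_fov" (degrees; the focal length in pixels is half the picture's height over the tangent of half this angle, whatever the lens; pixels are square), "cx", "cy" (the principal point, pixels), "R" (3x3) and "t" (3): a world point X has camera coordinates R X + t; the wrist camera has in their place "T_tool_cam" (4x4, takes a point from camera to tool coordinates, whose origin is the TCP and whose axes are the flange's). Camera axes: x right, y down, z forward; pixel columns grow to the right and rows downward; lengths in m; the calibration is good to about 2 mm. A picture is of the moment at which its call begins: read the wrist's pose just before it. get_calibration takes no time and is no camera call.
- r.hand_in(): hands the job in, once; it reports no verdict.
Trained networks look in the newest picture that a camera, given by its name, has taken for a name from the list of things; names that differ only in an ending like _2 or _b are one class to them, and where a whole thing is asked for, a point or a joint stands for the part that bears it (a point fixed in the world has none). Each returns a list of dicts, best first, with "p" (0 to 1); they miss things now and then, are a little off and sometimes report something else, mostly with a low value. They report only what shows in the picture. A call takes as long as a camera call. They do not tell look-alikes from the thing itself.
- r.masks_of(label, camera): "pixels" (480x640 bool, what is visible of it) and "at" ([column, row] in pixels, amid what is visible of it).
The state is a dict: "clock": time; "joints": joint angles; "qvel": joint speeds; "tau": joint torques, N m; "tcp_pos": TCP position; "orientation": TCP orientation; "contact_force": force on the tool from outside, world axes, zero at the start; "moment": the same for the moment, N m; "grip_width": finger opening in m.
Only numpy, scipy, OpenCV 4.12 (cv2) and the standard library are available. Lean on these libraries where they do the work, as an engineer would, in place of code of your own. Each camera call takes 0.05 s, during which the arm holds its last target.

## Task

The sliding display board on the shop counter is locked in its drawn-back position by a red spring catch that stands up through its front finger hole. With a fingertip press the catch down through that hole and, while holding it down, push the board along its frame, away from the robot, fully home against the black end stop, so that the catch springs up again in the board's rear hole; then move clear. Do not grip or lift anything: the two tins stay standing untouched on the board, and everything else on the counter is left alone.

Things in the scene. Friction and masses are not known exactly. Their poses are not given: they have to be found in the camera images.
- frame: Fixed pale-green slide frame, 445 x 190 mm. Origin: on the counter under the catch's centre; x = the way to push the board (away from the robot, yaw within 0.45), z up. Spans x -150 to 295, y +-95 mm. Rails (|y| over 35 mm, tops 40 mm up) carry the board, lips (|y| over 70 mm, 55 mm up) hold it down. Between the rails it is open down to 30 mm: a fingertip may pass below the rail tops.
- catch_top (a point): Centre of the top of the red spring catch, a block 44 mm (frame x) by 22 mm (y). When up, its top is 52 mm above the counter, 4 mm proud of the board. It moves straight down. It blocks the board until its top is below the board's underside (12 mm down; 14 to 17 is safe). Once a hole's edge has slid over it the board keeps it down, till it springs up in the next hole.
- catch (a joint): How far the catch is pressed, m: 0 = up, 0.018 = fully down. Spring: about 2 N at the start, 6 N fully down.
- board: Brown wooden sliding board, 320 x 160 x 8 mm, 0.35 kg, loose in its guides (1.5 mm play); top 48 mm, underside 40 mm above the counter. Origin: on its underside, at the front hole's centre; x along the push. It spans x -140 to 180 mm. It travels 100 mm from lock to lock: origin from frame x = 0 (within 1 mm) to 100 mm. There its far edge meets the black end stop. Sliding takes about 5 to 15 N.
- hole_front (a point): Centre, at the board's top face, of its front finger hole (through, 50 mm along x by 44 mm along y), in which the catch stands at the start. A fingertip in it that holds the catch down pushes the board by the hole's far (+x) edge.
- hole_rear (a point): Centre, at the board's top face, of the rear hole, also 50 x 44 mm, 100 mm behind (-x of) the front one; empty at the start. With the board home it lies over the catch, which springs up in it (3 mm play either way).
- tin_a_mid (a point): Centre (half-way up) of the blue tin, 56 mm across, 55 mm high, 0.12 kg, standing loose on the front part of the board, about 135 mm ahead of the front hole's centre. Rides along with the board; not to be touched.
- tin_b_mid (a point): Centre (half-way up) of the orange tin, the same size, standing beside the blue one. Rides along; not to be touched.
- soda_mid (a point): Centre of a green glass bottle, 60 mm across, 190 mm high, standing on the counter to the left of the frame's far end. Bystander.
- jar_mid (a point): Centre of a clear jar with a yellow lid, 84 mm across, 110 mm high, on the counter to the right of the frame's far end. Bystander.
- carton_mid (a point): Centre of a green soap carton, 90 x 55 x 32 mm, on the counter left of the frame. Bystander.
- weight_mid (a point): Centre of a brass scale weight, 44 mm across, 48 mm high, on the counter right of the frame. Bystander.
- matches_mid (a point): Centre of a blue matchbox, 55 x 36 x 16 mm, on the counter left of the frame. Bystander.
Things that resemble listed ones, but are neither listed nor needed, are in the scene too. Leave any green look-alike of the part that bears tin_a_mid alone.

How it is judged:
By the outcome, as a careful person would: the job done as asked, in the order asked, and still so for the second after the job is handed in, with the robot touching nothing.
It also fails if it takes over 40 s, if anything falls off the work surface, if the arm or the gripper's body presses on something with over 40 N, if the wrist force passes 120 N, or if a joint passes its speed limit or range.

## Working session

There is one attempt and no reset: what is moved stays moved. The work goes in short steps, Python scripts to look and compute and a shell command to move; the robot and the scene stay as the last step left them, time stands still between calls to the robot, and variables do not carry over. Pictures are saved under pics/ and viewed, and the job is handed in when it is done.

```bash
ls; mkdir -p pics
cat > h.py <<'E'
import numpy as np, cv2
from bench import r
def K(c):
    f=240/np.tan(np.radians(c["vertical_fov"])/2); return f,c["cx"],c["cy"]
def snap(name,fn):
    o=r.get_obs(); p,d=r.grab_frame(name); cv2.imwrite(fn,p[:,:,::-1]); return o,p,d
def camRt(name,o=None):
    c=r.get_calibration(name)
    if "R" in c: return np.array(c["R"]),np.array(c["t"]),K(c)
    T=np.array(c["T_tool_cam"]); Rw=cv2.Rodrigues(np.array(o["orientation"],float))[0]
    W=np.eye(4);W[:3,:3]=Rw;W[:3,3]=o["tcp_pos"]; M=np.linalg.inv(W@T)
    return M[:3,:3],M[:3,3],K(c)
def ray(name,px,o=None):
    R,t,(f,cx,cy)=camRt(name,o); v=R.T@np.array([(px[0]-cx)/f,(px[1]-cy)/f,1]); return -R.T@t,v
def atz(name,px,z,o=None):
    c,v=ray(name,px,o); return c+v*(z-c[2])/v[2]
def deproj(name,px,d,o=None):
    c,v=ray(name,px,o); return c+v*d
def proj(name,X,o=None):
    R,t,(f,cx,cy)=camRt(name,o); c=R@np.array(X)+t; return [cx+f*c[0]/c[2],cy+f*c[1]/c[2]]
E
python3 - <<'E'
from h import *
o=r.get_obs();print(o)
for n in ["scene","side"]:
    snap(n,f"pics/{n}0.png"); c=r.get_calibration(n); R=np.array(c["R"]);print(n,-R.T@np.array(c["t"]),c["vertical_fov"],c["cx"],c["cy"])
    for l in ["catch","board","frame","tin_a_mid","catch_top","hole_front"]:
        for m in r.masks_of(l,n)[:3]: print(n,l,round(m["p"],2),m["at"],m["pixels"].sum())
E
```

```text
pics
{'clock': 0.0, 'joints': array([ 1.21991105,  0.47779124,  0.02235364,  1.55648088, -0.01149094,
        1.10929559, -0.08309735]), 'qvel': array([-0.0009843 ,  0.0008784 ,  0.00100086, -0.00204678, -0.00021527,
        0.00075755,  0.00024425]), 'tau': array([-2.02699408e-05, -5.96443391e+01,  1.60800867e+00, -2.81196338e+01,
        1.24495814e-02,  9.18635807e-03,  1.18460378e-06]), 'tcp_pos': array([ 0.16214509, -0.65474902,  0.30291938]), 'orientation': array([-3.11667537e+00, -3.80235623e-01,  5.86636959e-04]), 'contact_force': array([ 0.1147251 ,  0.47769519, -0.54246585]), 'moment': array([ 0.02610373, -0.02884269,  0.00275606]), 'grip_width': 0.08526893767556182}
scene [0.89372098 0.41399765 0.69948643] 55.71411085216724 319.12326611748955 242.35517745592907
scene catch 0.9 [349.5, 222.3] 333
scene board 0.82 [341.0, 223.3] 6584
scene frame 0.64 [265.5, 263.5] 13197
scene tin_a_mid 0.92 [252.2, 381.9] 1453
scene tin_a_mid 0.56 [298.6, 250.2] 1163
scene catch_top 0.74 [350.5, 221.4] 302
scene catch_top 0.7 [267.8, 259.4] 13183
scene catch_top 0.65 [322.1, 174.5] 426
scene hole_front 0.82 [337.3, 223.7] 7148
side [0.15970593 0.73570489 0.60016195] 53.19699340914679 320.17501279382435 244.1210405008764
side catch 0.51 [365.6, 247.2] 199
side board 0.7 [380.8, 248.6] 3967
side frame 0.83 [348.6, 256.4] 8041
side tin_a_mid 0.64 [311.7, 218.7] 725
side tin_a_mid 0.62 [206.0, 247.2] 765
side catch_top 0.51 [365.8, 244.3] 201
side catch_top 0.16 [311.0, 221.6] 766
side hole_front 0.72 [381.3, 249.5] 3869
```

View pics/scene0.png

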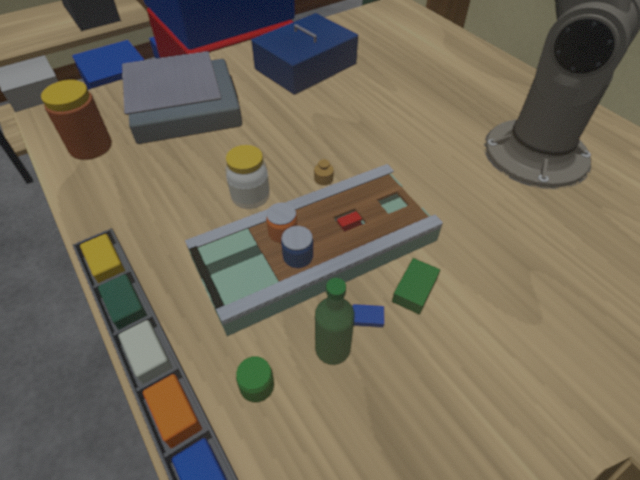

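View pics/side0.png

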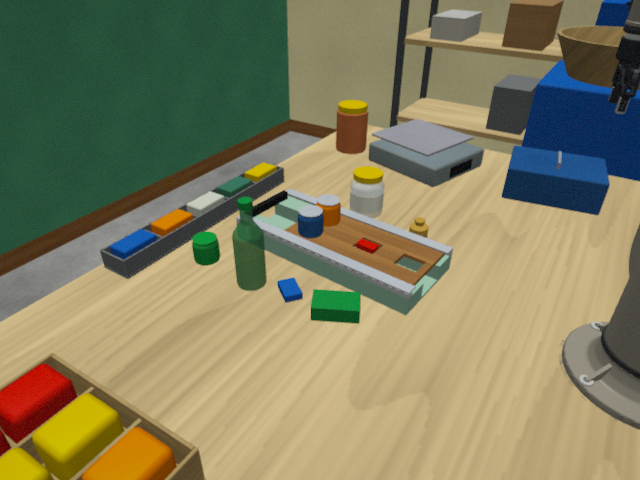

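The scene view shows the red catch in the board's front hole at (350,220), with the empty rear hole at (393,204), which is nearer the robot. The blue tin is at (298,246) and the orange one at (282,222). The green tin at (254,378) is the look-alike. The side view shows the catch at (367,246) and the rear hole at (410,263). The only other red items are the box in the side view at (35,400) and the far crate, and neither is the catch.

Run:
```python
from h import *
C=[]
for n in ["scene","side"]:
    o,p,d=snap(n,f"pics/{n}1.png")
    for l in ["catch","board","tin_a_mid","tin_b_mid","weight_mid","jar_mid","soda_mid","carton_mid"]:
        for m in r.masks_of(l,n)[:2]:
            M=m["pixels"]; ys,xs=np.nonzero(M); ok=d[ys,xs]>0
            P=np.array([deproj(n,(x,y),d[y,x]) for x,y in zip(xs[ok],ys[ok])])
            print(n,l,round(m["p"],2),np.round(np.median(P,0),4),"z5-95",np.round(np.percentile(P[:,2],[5,95]),4))
            if l=="board":
                T=P[abs(P[:,2]-np.median(P[:,2]))<.006][:,:2].astype(np.float32); print("  rect",cv2.minAreaRect(T))
            if l=="catch":
                T=P[P[:,2]>np.median(P[:,2])-.004][:,:2].astype(np.float32); print("  rect",cv2.minAreaRect(T)); C.append(ray(n,m["at"])); print(atz(n,m["at"],.052))
    # red colour
    hsv=cv2.cvtColor(p,cv2.COLOR_RGB2HSV)
A=np.zeros((3,3));b=np.zeros(3)
for c,v in C[:1]+C[-1:]:
    v=v/np.linalg.norm(v);Q=np.eye(3)-np.outer(v,v);A+=Q;b+=Q@c
print("tri",np.linalg.solve(A,b))
```

```text
Traceback (most recent call last):
  File "h.py", line 18, in deproj
    c,v=ray(name,px,o); return c+v*d
        ~~~^^^^^^^^^^^
  File "h.py", line 14, in ray
    R,t,(f,cx,cy)=camRt(name,o); v=R.T@np.array([(px[0]-cx)/f,(px[1]-cy)/f,1]); return -R.T@t,v
                  ~~~~~^^^^^^^^
  File "h.py", line 8, in camRt
    c=r.get_calibration(name)
ValueError: time passes only in moves, steps and waits
```

Run:
```python
import cv2
a=cv2.imread('pics/scene0.png')[160:300,180:450];cv2.imwrite('pics/crop0.png',cv2.resize(a,None,fx=2.9,fy=2.9,interpolation=2))
```

```text
(no output)
```

View pics/crop0.png

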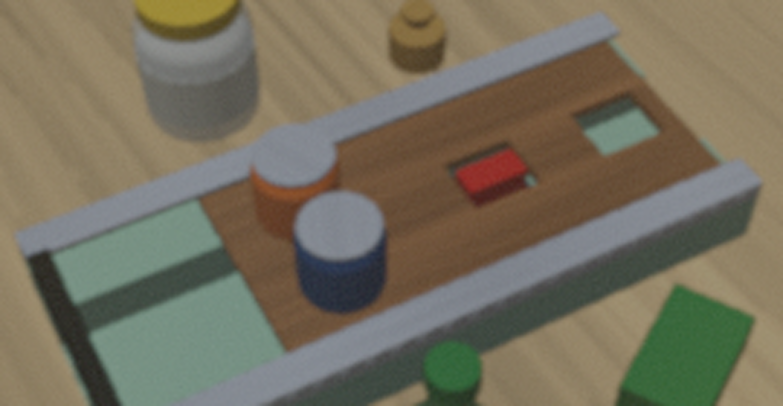

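The crop confirms the choice. The red catch stands in the front hole and the rear hole is empty. Next I'll cache the calibrations and measure.

```bash
python3 - <<'E'
s=open('h.py').read()
s=s.replace('    c=r.get_calibration(name)\n','    c=CAL.get(name) or CAL.setdefault(name,r.get_calibration(name))\n').replace('def K(c)','CAL={}\ndef K(c)')
open('h.py','w').write(s)
E
cat > m.py <<'E'
from h import *
C=[]
for n in ["scene","side"]:
    o,p,d=snap(n,f"pics/{n}1.png")
    for l in ["catch","board","tin_a_mid","tin_b_mid","weight_mid","jar_mid","soda_mid","carton_mid"]:
        for m in r.masks_of(l,n)[:2]:
            M=m["pixels"]; ys,xs=np.nonzero(M); ok=d[ys,xs]>0
            P=np.array([deproj(n,(x,y),d[y,x]) for x,y in zip(xs[ok],ys[ok])])
            print(n,l,round(m["p"],2),np.round(np.median(P,0),4),"z5-95",np.round(np.percentile(P[:,2],[5,95]),4))
            if l=="board":
                T=P[abs(P[:,2]-np.median(P[:,2]))<.006][:,:2].astype(np.float32); print("  rect",cv2.minAreaRect(T))
            if l=="catch":
                T=P[P[:,2]>np.median(P[:,2])-.004][:,:2].astype(np.float32); print("  rect",cv2.minAreaRect(T)); C.append(ray(n,m["at"])); print(atz(n,m["at"],.052))
A=np.zeros((3,3));b=np.zeros(3)
for c,v in C[:1]+C[-1:]:
    v=v/np.linalg.norm(v);Q=np.eye(3)-np.outer(v,v);A+=Q;b+=Q@c
print("tri",np.linalg.solve(A,b))
E
python3 m.py
```

```text
scene catch 0.69 [ 0.5223 -0.0313  0.05  ] z5-95 [0.0338 0.0529]
  rect ((0.5220516324043274, -0.03199829161167145), (0.03437604010105133, 0.04682642221450806), 87.46665954589844)
[ 0.52660937 -0.03057374  0.052     ]
scene board 0.61 [ 0.5314 -0.0364  0.0474] z5-95 [0.0453 0.0493]
  rect ((0.5390361547470093, -0.042738430202007294), (0.1403256058692932, 0.3209903836250305), 84.86060333251953)
scene board 0.33 [ 0.4753 -0.1921  0.0294] z5-95 [0.0034 0.0477]
  rect ((0.4709203243255615, -0.1970791220664978), (0.03691672161221504, 0.0420902818441391), 62.188785552978516)
scene tin_a_mid 0.8 [ 0.6559 -0.0036  0.0974] z5-95 [0.0574 0.1037]
scene tin_a_mid 0.59 [0.8232 0.1431 0.0539] z5-95 [0.0134 0.0563]
scene tin_b_mid 0.6 [ 0.6519 -0.0705  0.1012] z5-95 [0.0629 0.1037]
scene weight_mid 0.8 [ 0.4753 -0.1913  0.0294] z5-95 [0.0039 0.0478]
scene jar_mid 0.9 [ 0.6387 -0.2191  0.0803] z5-95 [0.0083 0.1101]
scene carton_mid 0.76 [0.5059 0.1409 0.0313] z5-95 [0.0082 0.0333]
side catch 0.47 [ 0.5201 -0.0307  0.0508] z5-95 [0.0412 0.0535]
  rect ((0.5208807587623596, -0.03603599593043327), (0.0
[... 215 characters left out ...]
.1465557962656021, 0.32076501846313477), 85.06953430175781)
side tin_a_mid 0.87 [0.8072 0.1465 0.0413] z5-95 [0.0076 0.0562]
side tin_a_mid 0.71 [6.403e-01 2.000e-04 8.730e-02] z5-95 [0.0541 0.1039]
side tin_b_mid 0.91 [ 0.631  -0.0661  0.0928] z5-95 [0.0551 0.104 ]
side weight_mid 0.53 [ 0.4641 -0.1921  0.031 ] z5-95 [0.018  0.0484]
side jar_mid 0.8 [ 0.6155 -0.217   0.0721] z5-95 [0.0166 0.1105]
side soda_mid 0.82 [0.6737 0.1621 0.0917] z5-95 [0.0114 0.1839]
side soda_mid 0.25 [0.4903 0.1458 0.0312] z5-95 [0.0046 0.0335]
side carton_mid 0.7 [0.5971 0.1394 0.0154] z5-95 [0.0016 0.0176]
side carton_mid 0.6 [0.4897 0.1458 0.0313] z5-95 [0.0062 0.0335]
tri [ 0.5216071  -0.03682411  0.04449572]
```

```bash
python3 -m handwheel '[[[0.025,0.02,0,0,0,-0.0165,0],[0.025,0.02,0,0,0,-0.0165,0],[0.025,0.02,0,0,0,-0.0165,0],[0.025,0.02,0,0,0,-0.0165,0],[0.025,0.02,0,0,0,-0.0165,0],[0.025,0.02,0,0,0,-0.0165,0],[0.025,0.02,0,0,0,-0.0165,0],[0.025,0.02,0,0,0,-0.0165,0],[0.025,0.02,0,0,0,-0.0165,0],[0.025,0.02,0,0,0,-0.0165,0]]]' 20
python3 -m handwheel '[[[0.005,0.041,0,0,0,-0.0165,0],[0.005,0.041,0,0,0,-0.0165,0],[0.005,0.041,0,0,0,-0.0165,0],[0.005,0.041,0,0,0,-0.0165,0],[0.005,0.041,0,0,0,-0.0165,0],[0.005,0.041,0,0,0,-0.0165,0],[0.005,0.041,0,0,0,-0.0165,0],[0.005,0.041,0,0,0,-0.0165,0],[0.005,0.041,0,0,0,-0.0165,0],[0,0,0,0,0,0,0]]]'
python3 - <<'E'
from h import *
o,p,d=snap("wrist","pics/w0.png"); print(o["clock"],o["tcp_pos"],o["orientation"],o["joints"],o["grip_width"],o["contact_force"]); print(r.get_calibration("wrist"))
E
```

```text
clock: 2.58
tcp_pos: [0.4134, -0.4541, 0.3041]
orientation: [3.139, 0.121, 0.0]
contact_force: [0.9, -0.2, 0.3]
grip_width: 0.0004
clock: 3.42
tcp_pos: [0.4583, -0.0778, 0.3046]
orientation: [-3.137, 0.094, -0.003]
contact_force: [0.1, 0.1, 0.0]
grip_width: 0.0001
3.4167 [ 0.45831229 -0.07777896  0.3045708 ] [-3.13721120e+00  9.44040880e-02 -2.82862913e-03] [ 0.27802429  0.14301378 -0.26504647  2.02391718  0.04148899  0.97814392
 -1.63851822] 7.269035322518988e-05 [0.13391433 0.08300725 0.03731921]
{'vertical_fov': 64.20489420127883, 'cx': 316.1264579200928, 'cy': 242.07949248475072, 'T_tool_cam': array([[ 5.61135801e-04, -9.45272765e-01, -3.26280684e-01,
         8.46823285e-02],
       [ 9.99999287e-01,  8.74374621e-04, -8.13370596e-04,
        -9.78330503e-04],
       [ 1.05414862e-03, -3.26279995e-01,  9.45272582e-01,
        -6.96086811e-02],
       [ 0.00000000e+00,  0.00000000e+00,  0.00000000e+00,
         1.00000000e+00]])}
```

View pics/w0.png

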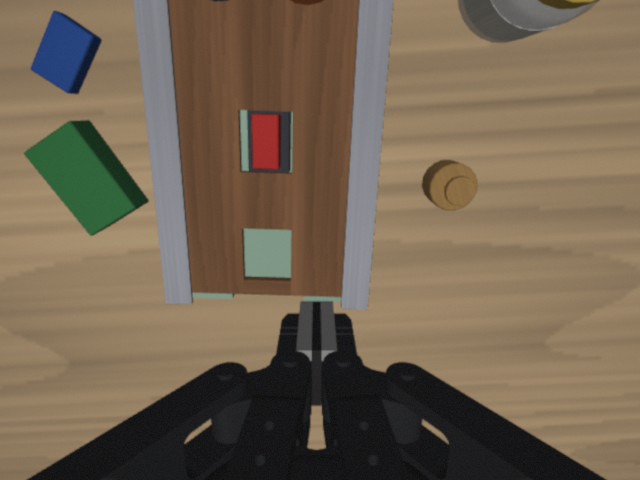

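The wrist view shows the catch at (265,142) in the front hole, which spans roughly (240–292, 110–173). The rear hole is at (268,253) and both lips are visible. The fingers are shut. Next I'll measure from this view.

```bash
cat > w.py <<'E'
from h import *
import sys
o,p,d=snap("wrist",sys.argv[1])
hsv=cv2.cvtColor(p,cv2.COLOR_RGB2HSV).astype(int)
def rect(M,z,name):
    n,L,S,_=cv2.connectedComponentsWithStats(M.astype(np.uint8)); i=1+np.argmax(S[1:,4])
    c=cv2.findContours((L==i).astype(np.uint8),0,2)[0][0][:,0]
    W=np.array([atz("wrist",q,z,o)[:2] for q in c]).astype(np.float32); R=cv2.minAreaRect(W); print(name,S[i,:4],"ctr",np.round(R[0],4),"size",np.round(R[1],4),round(R[2],2))
    return (L==i)
red=((hsv[...,0]<8)|(hsv[...,0]>172))&(hsv[...,1]>150)&(hsv[...,2]>110)
m=rect(red,.052,"catch"); ys,xs=np.nonzero(m); print("depth z",np.median([deproj("wrist",(x,y),d[y,x],o)[2] for x,y in zip(xs,ys)]))
ys,xs=np.mgrid[0:480:2,0:640:2]; ys=ys.ravel();xs=xs.ravel();k=d[ys,xs]>0;ys=ys[k];xs=xs[k]
P=np.array([deproj("wrist",(x,y),d[y,x],o) for x,y in zip(xs,ys)])
k=(P[:,0]>.38)&(P[:,0]<.8)&(abs(P[:,1]+.04)<.12)
for lo,hi,nm in [(.045,.0505,"board"),(.0525,.058,"lips")]:
    s=P[k&(P[:,2]>lo)&(P[:,2]<hi)]; print(nm,len(s),np.median(s[:,2]))
s=P[k&(P[:,2]>.0525)&(P[:,2]<.058)]
# per-x-bin lip edges
for x0 in np.arange(.4,.62,.03):
    b=s[(abs(s[:,0]-x0)<.01)]; 
    if len(b)>20:
        y=b[:,1]; mid=-.04; l=y[y>mid]; rr=y[y<mid]
        print(round(x0,2),"left",np.round(np.median(l),4) if len(l) else None,"right",np.round(np.median(rr),4) if len(rr) else None)
E
python3 w.py pics/w1.png
```

```text
catch [246 114  27  55] ctr [ 0.5215 -0.0374] size [0.0211 0.0432] 84.31
depth z 0.051729377614806005
board 11045 0.04779226328936054
lips 4649 0.054355940703886385
0.4 left 0.056 right -0.1093
0.43 left 0.0534 right -0.112
0.46 left 0.0504 right -0.1147
0.49 left 0.0478 right -0.1172
0.52 left 0.0436 right -0.1194
0.55 left 0.042 right -0.1233
0.58 left 0.0395 right -0.1256
0.61 left 0.0368 right -0.1275
```

```bash
python3 -m handwheel '[[[0.0122,0.0066,-0.02,0,0,-0.005,0],[0.0122,0.0066,-0.02,0,0,-0.005,0],[0.0122,0.0066,-0.02,0,0,-0.005,0],[0.0122,0.0066,-0.02,0,0,-0.005,0],[0.0122,0.0066,-0.02,0,0,-0.005,0],[0.0122,0.0066,-0.02,0,0,-0.005,0],[0,0,-0.02,0,0,0,0],[0,0,-0.012,0,0,0,0],[0,0,0,0,0,0,0],[0,0,0,0,0,0,0]]]'
python3 - <<'E'
from h import *
o,p,d=snap("wrist","pics/w2.png"); print(o["clock"],o["tcp_pos"],o["orientation"],o["contact_force"])
Rw=cv2.Rodrigues(o["orientation"])[0];print(Rw, o["tcp_pos"]+Rw[:,2]*.073)
snap("side","pics/side2.png")
a=cv2.imread('pics/side2.png')[130:310,220:480];cv2.imwrite('pics/side2c.png',cv2.resize(a,None,fx=3,fy=3,interpolation=2))
E
```

```text
clock: 4.35
tcp_pos: [0.5299, -0.048, 0.1516]
orientation: [3.137, -0.161, -0.002]
contact_force: [0.0, 0.0, 0.2]
grip_width: 0.0001
4.35 [ 0.529934   -0.04798423  0.15164584] [ 3.13674133e+00 -1.60786421e-01 -2.44620608e-03] [0.01816789 0.04669853 0.24899272]
[[ 9.94757579e-01 -1.02248820e-01 -1.59310548e-03]
 [-1.02249961e-01 -9.94758524e-01 -6.51493200e-04]
 [-1.51814084e-03  8.10972771e-04 -9.99998519e-01]] [ 0.5298177  -0.04803179  0.07864595]
```

View pics/w2.png

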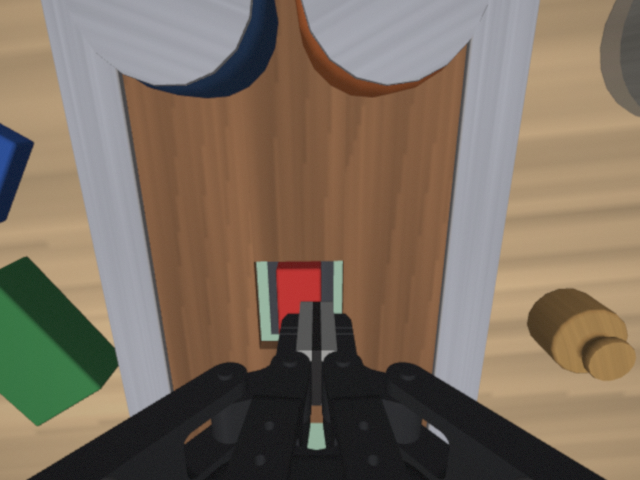

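View pics/side2c.png

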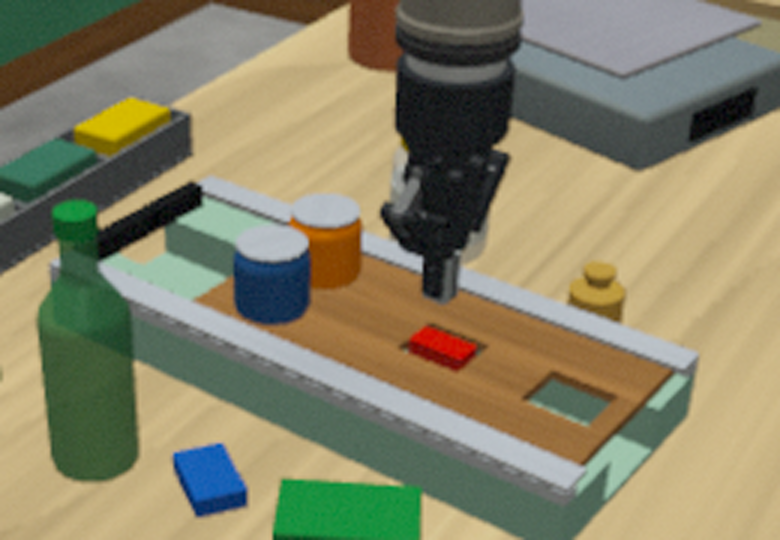

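The wrist view shows the tip about 10 mm to the right of the catch (laterally), and the side view shows it hovering above the board. I'll shift it left and lower it to just above the catch.

```bash
python3 -m handwheel '[[[0.0008,0.005,0,0,0,0.006,0],[0.0008,0.0047,0,0,0,0.006,0],[0,0,-0.007,0,0,0,0],[0,0,-0.007,0,0,0,0],[0,0,-0.007,0,0,0,0],[0,0,0,0,0,0,0],[0,0,0,0,0,0,0]]]'
python3 - <<'E'
from h import *
o,p,d=snap("wrist","pics/w3.png"); print(o["clock"],o["tcp_pos"],o["contact_force"])
Rw=cv2.Rodrigues(o["orientation"])[0];print(Rw[:,0], o["tcp_pos"]+Rw[:,2]*.073)
snap("side","pics/side3.png")
a=cv2.imread('pics/side3.png')[180:310,270:480];cv2.imwrite('pics/side3c.png',cv2.resize(a,None,fx=3.5,fy=3.5,interpolation=2))
E
```

```text
clock: 5.03
tcp_pos: [0.5315, -0.0371, 0.13]
orientation: [3.138, -0.139, -0.003]
contact_force: [-1.1, -0.3, -0.9]
grip_width: 0.0002
5.0333 [ 0.53149836 -0.03705717  0.13002609] [-1.09573133 -0.27861364 -0.9031159 ]
[ 0.99605798 -0.08868498 -0.00186447] [ 0.53136105 -0.03706461  0.05702622]
```

View pics/w3.png

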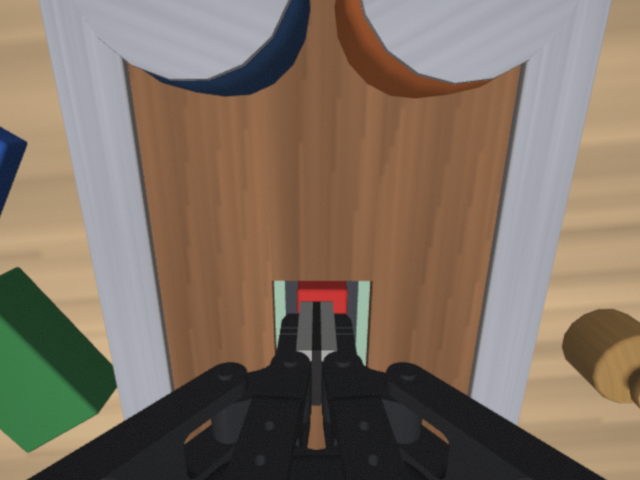

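View pics/side3c.png

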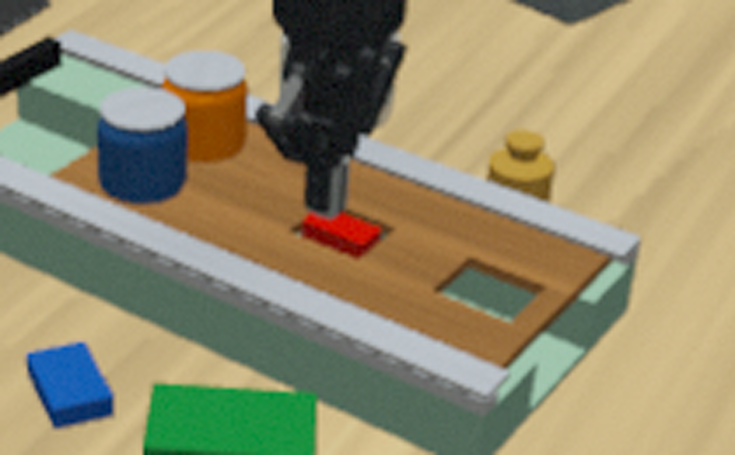

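The tip is centred over the far half of the catch, about 5 mm above it. Now I'll press gradually and watch the force.

```bash
python3 -m handwheel '[[[0,-0.0005,-0.002,0,0,0,0],[0,-0.0005,-0.002,0,0,0,0],[0,0,0,0,0,0,0],[0,0,0,0,0,0,0]]]'; python3 -m handwheel '[[[0,0,-0.002,0,0,0,0],[0,0,-0.002,0,0,0,0],[0,0,0,0,0,0,0],[0,0,0,0,0,0,0]]]';  python3 -m handwheel '[[[0,0,-0.002,0,0,0,0],[0,0,-0.002,0,0,0,0],[0,0,-0.002,0,0,0,0],[0,0,0,0,0,0,0],[0,0,0,0,0,0,0]]]'
```

```text
clock: 5.47
tcp_pos: [0.532, -0.038, 0.1268]
orientation: [3.138, -0.139, -0.0]
contact_force: [-0.1, 0.1, -0.1]
grip_width: 0.0001
clock: 5.8
tcp_pos: [0.5323, -0.0379, 0.123]
orientation: [3.138, -0.139, 0.001]
contact_force: [-0.1, -0.3, 2.2]
grip_width: -0.0001
clock: 6.22
tcp_pos: [0.5323, -0.0379, 0.1169]
orientation: [-3.138, 0.139, -0.001]
contact_force: [-0.0, -0.1, 3.4]
grip_width: 0.0001
```

```bash
python3 -m handwheel '[[[0,0,-0.002,0,0,0,0],[0,0,-0.002,0,0,0,0],[0,0,-0.002,0,0,0,0],[0,0,-0.002,0,0,0,0],[0,0,0,0,0,0,0],[0,0,0,0,0,0,0]]]'
python3 - <<'E'
from h import *
o,p,d=snap("side","pics/side4.png"); print(o["contact_force"],o["tcp_pos"])
a=cv2.imread('pics/side4.png')[180:310,270:480];cv2.imwrite('pics/side4c.png',cv2.resize(a,None,fx=3.5,fy=3.5,interpolation=2))
E
```

```text
clock: 6.72
tcp_pos: [0.5323, -0.0379, 0.1089]
orientation: [3.138, -0.139, 0.001]
contact_force: [1.3, -1.2, 5.3]
grip_width: -0.0002
[ 1.2844139  -1.16993072  5.28457931] [ 0.53234486 -0.03791329  0.10889952]
```

View pics/side4c.png

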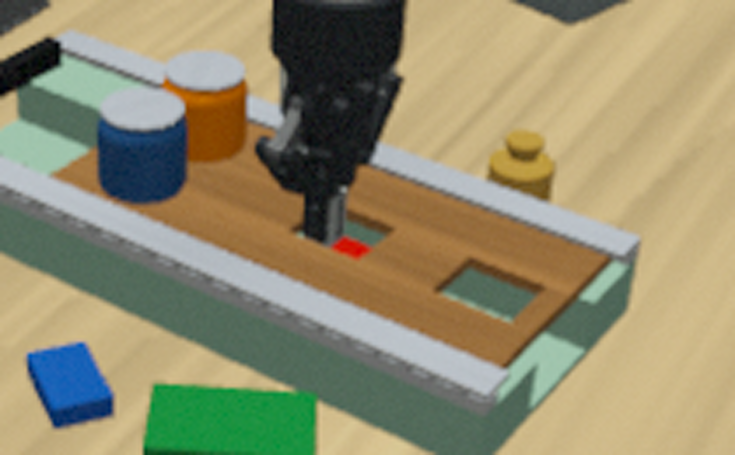

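The catch is down about 15 mm, with the red top below the board and 5.3 N of force, which fits the spring. I'll push along (0.996, -0.090).

```bash
python3 -m handwheel '[[[0.002,-0.0002,0,0,0,0,0],[0.002,-0.0002,0,0,0,0,0],[0.002,-0.0002,0,0,0,0,0],[0.003,-0.0003,0,0,0,0,0],[0.003,-0.0003,0,0,0,0,0],[0.003,-0.0003,0,0,0,0,0],[0.003,-0.0002,0,0,0,0,0],[0.002,-0.0002,0,0,0,0,0],[0.001,0,0,0,0,0,0],[0,0,0,0,0,0,0]]]'
python3 - <<'E'
from h import *
o,p,d=snap("side","pics/side5.png"); print(o["contact_force"],o["tcp_pos"])
a=cv2.imread('pics/side5.png')[180:310,270:480];cv2.imwrite('pics/side5c.png',cv2.resize(a,None,fx=3.5,fy=3.5,interpolation=2))
E
```

```text
clock: 7.6
tcp_pos: [0.5486, -0.0397, 0.1075]
orientation: [3.137, -0.139, -0.017]
contact_force: [-9.5, -0.2, 8.9]
grip_width: 0.0
[-9.50685911 -0.17489152  8.94925273] [ 0.54858216 -0.03967296  0.10750454]
```

View pics/side5c.png

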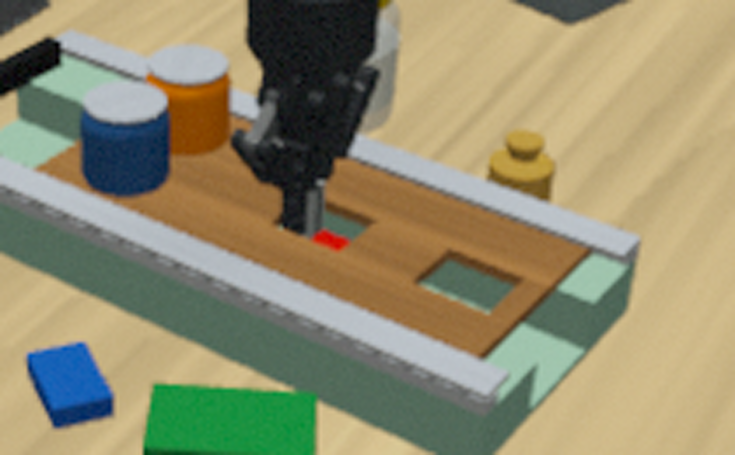

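The board has moved about 13 mm along with the tins, and the catch is held. I'll keep going, raising the tip 1.5 mm because it drifted down.

```bash
python3 -m handwheel '[[[0.002,-0.0002,0.0003,0,0,0,0],[0.003,-0.0003,0.0003,0,0,0,0],[0.003,-0.0003,0.0003,0,0,0,0],[0.004,-0.0004,0.0003,0,0,0,0],[0.004,-0.0004,0.0003,0,0,0,0],[0.004,-0.0003,0,0,0,0,0],[0.004,-0.0004,0,0,0,0,0],[0.004,-0.0003,0,0,0,0,0],[0.004,-0.0004,0,0,0,0,0],[0.004,-0.0003,0,0,0,0,0]]]'
```

```text
clock: 8.48
tcp_pos: [0.5893, -0.0432, 0.1102]
orientation: [3.138, -0.14, -0.001]
contact_force: [-4.4, 0.8, -3.4]
grip_width: -0.0001
```

```bash
python3 -m handwheel '[[[0.004,-0.0004,0,0,0,0,0],[0.004,-0.0003,0,0,0,0,0],[0.004,-0.0004,0,0,0,0,0],[0.004,-0.0004,0,0,0,0,0],[0.004,-0.0003,0,0,0,0,0],[0.004,-0.0004,0,0,0,0,0],[0.004,-0.0003,0,0,0,0,0],[0.003,-0.0003,0,0,0,0,0],[0.002,-0.0002,0,0,0,0,0],[0.001,-0.0001,0,0,0,0,0]]]'
python3 - <<'E'
from h import *
o,p,d=snap("side","pics/side6.png"); print(o["contact_force"],o["tcp_pos"])
a=cv2.imread('pics/side6.png')[180:310,230:480];cv2.imwrite('pics/side6c.png',cv2.resize(a,None,fx=3.2,fy=3.2,interpolation=2))
E
```

```text
clock: 9.32
tcp_pos: [0.6234, -0.0462, 0.1104]
orientation: [3.138, -0.139, 0.0]
contact_force: [-5.8, 0.1, -3.2]
grip_width: 0.0
[-5.81209576  0.14771708 -3.23790478] [ 0.62337253 -0.04624748  0.11038617]
```

View pics/side6c.png

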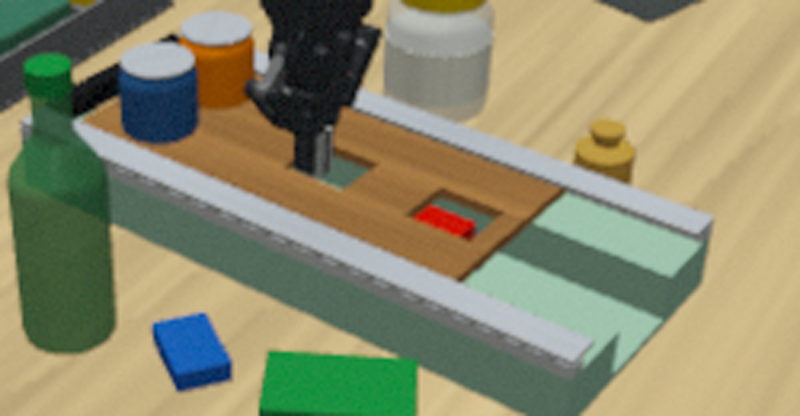

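The catch shows in the rear hole but is still held under the hole's edge, with about 10 mm to go. I'll push the rest gently.

```bash
python3 -m handwheel '[[[0.002,-0.0002,0,0,0,0,0],[0.002,-0.0002,0,0,0,0,0],[0.002,-0.0002,0,0,0,0,0],[0.002,-0.0002,0,0,0,0,0],[0.0015,-0.0001,0,0,0,0,0],[0.0015,-0.0001,0,0,0,0,0],[0.001,-0.0001,0,0,0,0,0],[0,0,0,0,0,0,0]]]'; python3 -m handwheel '[[[0.001,-0.0001,0,0,0,0,0],[0.001,-0.0001,0,0,0,0,0],[0,0,0,0,0,0,0]]]'
```

```text
clock: 10.03
tcp_pos: [0.6347, -0.0473, 0.1109]
orientation: [3.138, -0.139, -0.002]
contact_force: [-7.7, -0.1, 2.2]
grip_width: -0.0001
clock: 10.28
tcp_pos: [0.635, -0.0473, 0.1108]
orientation: [3.138, -0.139, -0.008]
contact_force: [-13.6, 1.6, 8.1]
grip_width: -0.0001
```

Run:
```python
from h import *
o,p,d=snap("side","pics/side7.png"); print(o["contact_force"],o["tcp_pos"])
a=cv2.imread('pics/side7.png')[180:310,230:480];cv2.imwrite('pics/side7c.png',cv2.resize(a,None,fx=3.2,fy=3.2,interpolation=2))
```

```text
[-13.62985109   1.55943053   8.06235794] [ 0.63503561 -0.04725631  0.110839  ]
```

View pics/side7c.png

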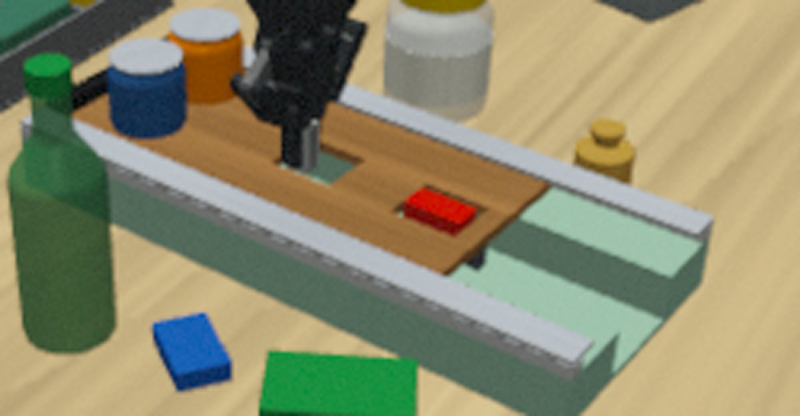

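The catch has sprung up in the rear hole. I'll add one more small push to confirm the hard stop, then back off 5 mm and rise.

```bash
python3 -m handwheel '[[[0.0015,-0.0001,0,0,0,0,0],[0.0015,-0.0001,0,0,0,0,0],[0,0,0,0,0,0,0]]]'; python3 -m handwheel '[[[-0.003,0.0003,0,0,0,0,0],[-0.003,0.0003,0,0,0,0,0],[-0.003,0.0003,0,0,0,0,0],[-0.001,0.0001,0,0,0,0,0],[0,0,0,0,0,0,0],[0,0,0,0,0,0,0]]]'
```

```text
clock: 10.58
tcp_pos: [0.6355, -0.0473, 0.1107]
orientation: [3.137, -0.139, -0.018]
contact_force: [-22.3, 2.0, 16.7]
grip_width: 0.0003
clock: 11.08
tcp_pos: [0.6312, -0.0467, 0.111]
orientation: [-3.138, 0.139, -0.004]
contact_force: [-0.4, 0.4, -0.3]
grip_width: -0.0
```

At 22 N it moved only 0.5 mm, so that is the hard stop. The tip is free now at about 0 N, so I'll rise straight up and then retract.

```bash
python3 -m handwheel '[[[0,0,0.004,0,0,0,0],[0,0,0.006,0,0,0,0],[0,0,0.01,0,0,0,0],[0,0,0.02,0,0,0,0],[0,0,0.03,0,0,0,0],[0,0,0.03,0,0,0,0],[0,0,0.03,0,0,0,0],[-0.015,0,0.03,0,0,0,0],[-0.03,0,0.02,0,0,0,0],[-0.03,0,0,0,0,0,0]]]'
python3 -m handwheel '[[[-0.03,0,0,0,0,0,0],[-0.03,0,0,0,0,0,0],[-0.03,0,0,0,0,0,0],[0,0,0,0,0,0,0],[0,0,0,0,0,0,0]]]'
sed -i '/^for x0/,$d' w.py; python3 w.py pics/w8.png
python3 - <<'E'
from h import *
print(r.get_obs()["contact_force"])
snap("scene","pics/scene8.png"); snap("side","pics/side8.png")
E
```

```text
clock: 11.92
tcp_pos: [0.5571, -0.0463, 0.2962]
orientation: [-3.138, 0.139, -0.016]
contact_force: [-0.3, -0.2, 0.1]
grip_width: 0.0001
clock: 12.33
tcp_pos: [0.4642, -0.0469, 0.2916]
orientation: [3.138, -0.14, 0.003]
contact_force: [0.1, 0.8, 0.5]
grip_width: 0.0002
catch [286 120  27  56] ctr [ 0.5219 -0.0373] size [0.0207 0.0423] 84.74
depth z 0.051682740327236104
board 7601 0.04770371430543435
lips 4942 0.054320122832710205
[ 0.21524472 -1.29930484  0.28734713]
```

View pics/w8.png

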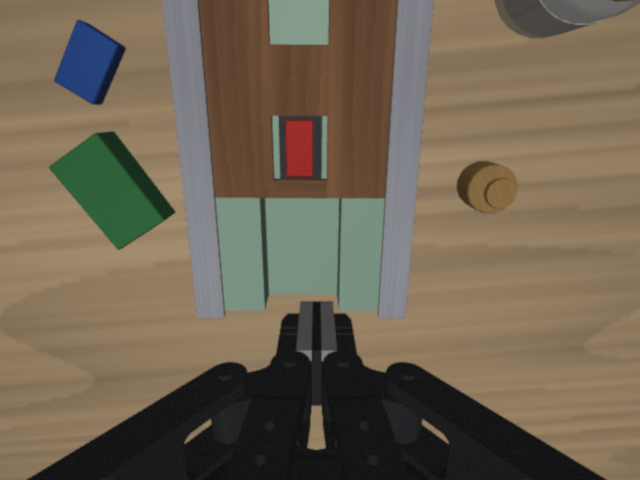

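View pics/scene8.png

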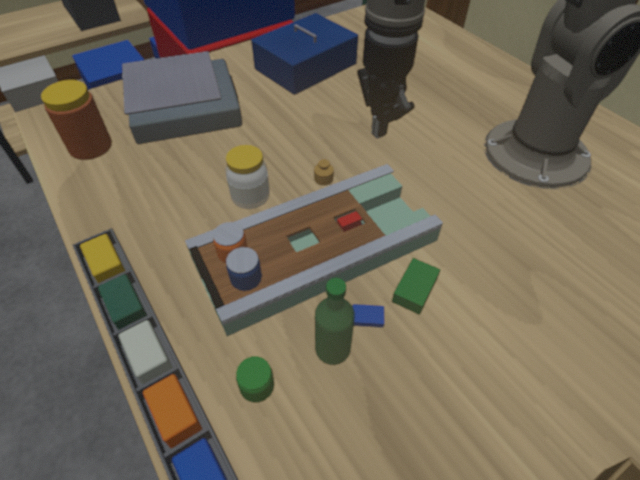

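View pics/side8.png

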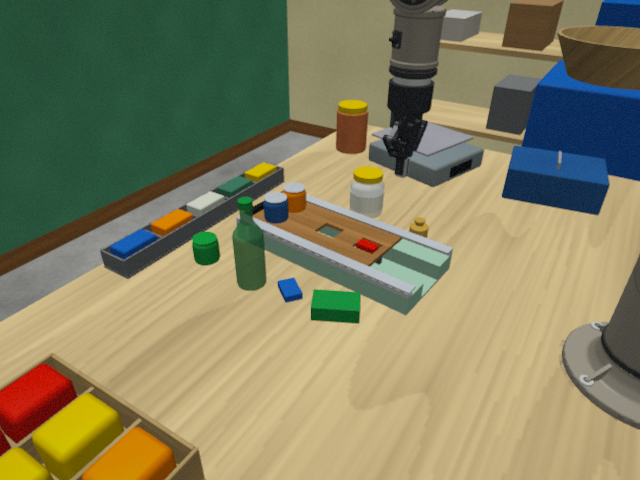

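The catch is up in the rear hole, with its top at z = 51.7 mm. The board meets the black stop, both tins are standing, and the bystanders haven't moved. The arm is clear, so I'll hand in.

```bash
python3 -c "
from bench import r
print(r.hand_in())"
```

```text
the job is handed in; nothing more can be done
None
```

The board is pushed fully home against the black end stop, and the catch has sprung up in its rear hole. I handed the job in at about 12.5 s on the clock.

- **What I did:** With the gripper shut, I pressed the catch down about 15 mm (5.3 N on the spring) and held it while pushing the board along its frame. I then backed off and rose straight up.
- **Hard stop:** In the last push the force rose to 22 N for 0.5 mm of movement. The board stopped where 100 mm of travel should end.
- **Catch:** The wrist camera put its top at 51.7 mm, which is fully up, inside the rear hole.
- **Tins and bystanders:** In the last views both tins are standing on the board. Comparing start and end pictures by eye, nothing else on the counter has moved.
- **Disagreements:**
  - The catch position from the scene and side cameras was up to about 1 cm off, so I worked from the wrist view and the lip lines, which agreed.
  - One approach move ended about 10 mm off sideways, which I corrected before descending.
  - During the push the tip sank about 1.5 mm, which I also corrected. It stayed within the safe press depth.

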